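Close the coffee-capsule caddy: fold its flap and tuck it under the lip

ROBOT

A 7-joint arm with a two-finger parallel gripper is mounted at the origin on the work surface. World frame = base frame: x ahead of the robot, y to its left, z up, the work surface at z = 0. Lengths are in m, angles in rad, forces in N, time in s.
With the tool pointing down it reaches from about 0.425 to 0.875 m from the base axis. Payload 4.7 kg.
Tool frame: the origin (TCP) lies at the very end of the fingers, on their centre line; the grasp point (between the pads) lies 19 mm behind it; z points along the fingers, y is the line along which they close (so a half turn about z gives the same grasp; the last joint's range is limited). The gripper opens to 87 mm and grips with 3 to 60 N. Pads are 19 mm wide; open, the fingers measure 117 mm over their backs; the gripper's body (75 mm by 190 mm) begins 51 mm behind the grasp point.
Start: joints at [-1.25, 0.321, -0.07, 1.45, 0.023, 1.371, -0.057], TCP at [0.196, 0.62, 0.223] pointing down, gripper open.
Joint ranges: [-2.86, 2.86], [-0.3, 2.09], [-1.38, 1.24], [0.06, 2.45], [-1.56, 4.7], [0.09, 2.05], [-2.69, 2.69]. Speed limits (rad/s): [2.57, 2.57, 3.14, 3.14, 3.14, 3.14, 3.14].

INTERFACE

Orientations are given as a rotation vector (axis times angle).
In Python, from bench import ctrl, vision gives the robot as it stands.
- The arm moves only by the tool jog_arm, never from a script. Its argument "increments" is a list of rows, each an object of numbers: "tx", "ty", "tz": the shift along the tool's x, y, z in mm; "wx", "wy", "wz": the turn, a rotation vector about the tool's x, y, z in rad; "gripper": the opening, from 0 (shut) to 1 (fully open). In form: [{"tx": .., "ty": .., "tz": .., "wx": .., "wy": .., "wz": .., "gripper": ..}, ...]. A call has exactly 5 rows; each row is the pose to reach, as a shift and turn from the pose commanded when the call began, along the tool's axes at that moment; what a row does not reach only later rows make up. A row lasts 1/12 s, in which the tool goes at most 41.7 mm and 7.16 degrees, less where a joint would pass 70% of its speed; a pose out of reach is approached as far as the arm can. A call with a gripper value outside its range is refused whole. The fingers move at their own pace and stop on an object; "grip_force" is the grip in N (left out, the last holds). Time passes only in rows, so rows that repeat a pose let the fingers close, or fill a call up. It gives the time, the measured TCP pose, the force, the opening and the grip force at its end, in the units of the state.
- ctrl.get_state(): the state, without advancing time (a new reading comes with each control period).
- vision.get_image(name): name is "side" or "top"; returns a dict with "color" (420x560x3 uint8, blue, green, red), "fx", "fy", "cx", "cy" (pixels), "extrinsics" (4x4, takes a point from world to camera coordinates). Camera axes: x right, y down, z forward; pixel columns grow to the right and rows downward; lengths in m; the calibration is good to about 2 mm. A picture is of the moment at which its call begins. There is no depth.
- ctrl.close_job(): hands the job in; it is judged then, once.
Trained networks look in the newest picture that a camera, given by its name, has taken for a name from the list of things; names that differ only in an ending like _2 or _b are one class to them, and where a whole thing is asked for, a point or a joint stands for the part that bears it (a point fixed in the world has none). Each returns a list of dicts, best first, with "conf" (0 to 1); they miss things now and then, are a little off and sometimes report something else, mostly with a low value. They report only what shows in the picture. A call takes as long as a camera call. They do not tell look-alikes from the thing itself.
- vision.spot_in(camera, thing): "bbox" ([left, top, right, bottom] in pixels, round what is visible of it).
The state is a dict: "time": time; "joint_positions": joint angles; "qd": joint speeds; "joint_torque": joint torques, N m; "position": TCP position; "tool_rot": TCP orientation; "ft_force": force on the tool from outside, world axes, zero at the start; "torque": the same for the moment, N m; "grip_width": opening from 0.0 (shut) to 1.0 (fully open); "grip_force": force on a finger pad.
Only numpy, scipy, OpenCV 4.12 (cv2) and the standard library are available. Lean on these libraries where they do the work, as an engineer would, in place of code of your own. Each camera call takes 0.05 s, during which the arm holds its last target. There are 200 camera calls.

TASK

The capsule caddy on the coffee counter has been left open. With closed fingertips, push its hinged flap over until it lies flat, and keeping it down, push it by the step on its back until its edge is tucked fully home beneath the retaining lip, so that it stays shut when you let go. Only push on the outside of the flap: do not pinch it or touch its cork-lined inner face, and leave everything else on the counter where it stands.

Things in the scene. Friction and masses are not known exactly. Their poses are not given: they have to be found in the camera images.
- caddy: The capsule caddy: an open pale bamboo box fixed to the counter, 140 x 120 mm in plan, side walls 70 mm high, walls 4 mm thick, coffee capsules inside. Origin: centre of the underside, 2 mm nearer the hinge than the middle of the box. Its z is up; its x axis points from the hinge side to the lip side; its y runs along the hinge and the lip. Along the +x side the wall rises to the retaining lip.
- lip_edge (a point): Middle of the free edge of the retaining lip, on top of it (86 mm above the counter). The lip overhangs the box from its +x wall by 18 mm inwards, over the full 120 mm; its underside is 79 mm above the counter, rising to about 82 mm over the first 8 mm at its free edge to form a mouth. It is 50 mm in x from the caddy's origin.
- flap_hinge (a point): Middle of the flap's hinge line, 72 mm above the counter, along the caddy's y. The hinge pin sits in slots: with the flap it can slide 20 mm in the caddy's +x (60 mm to -x of the caddy's origin when the flap is drawn back, 40 mm when fully home).
- flap (a joint): Hinge angle of the flap in rad: 0 = flat over the box (a stop), 1.57 = upright, more = leaning away from the box (up to 2.3). The flap is a pale bamboo panel 105 mm long from hinge to free edge, 110 mm wide, 4 mm thick, about 60 g; its underside plane passes through the hinge line. A light hinge spring swings it open again (towards about 1.9 rad) unless something keeps it down; holding its middle down flat takes about 2 N.
- flap_slide (a joint): How far the flap has slid in its slotted hinge towards the lip, in m: 0 = drawn back (the flat flap's free edge is then 5 mm short of the lip), 0.020 = fully home against the stop (15 mm under the lip). It is stiff (about 3 N) and stays where it is left. The flap is stopped by the lip if it comes down on it, so it must be flat before it goes under; once under, the flap springs up by at most 3 mm against the lip and is held.
- flap_step (a point): Foot of the upright push face of the step on the flap's outer face, in the middle of its width, 69 mm from the hinge line, on the outer face. The step is a wedge 100 mm wide, 10 mm high, its upright face towards the hinge and its back sloping down towards the free edge; a fingertip lying on the flap between hinge and step can push on it. With the flap flat the outer face is 76 mm above the counter.
- flap_edge (a point): Middle of the flap's free edge, halfway through its thickness, 105 mm from the hinge.
- liner: Thin cork lining on the flap's inner face (the face that looks into the box when shut), 88 x 100 x 2 mm, not to be touched. Origin on the hinge line; x towards the free edge, z out of the flap's outer face.
- capsule_a: Coffee capsule standing loose on its rim near the caddy, 35 mm across, 29 mm high; bystander. Origin at the centre of the underside.
- capsule_b: Coffee capsule standing loose on its rim near the caddy, 35 mm across, 29 mm high; bystander. Origin at the centre of the underside.
- capsule_c: Coffee capsule standing loose on its rim near the caddy, 35 mm across, 29 mm high; bystander. Origin at the centre of the underside.
- mug: White mug, 82 mm across, 95 mm high, handle to its +y; bystander. Origin: centre of underside.
- jar: Glass jar with steel lid, 72 mm across, 100 mm high; bystander. Origin: centre of underside.
- spoon: Spoon, 140 mm long, lying on the counter along its x; bystander. Origin: under its middle.
- creamer: White creamer bottle, 56 mm across, 130 mm high; bystander. Origin: centre of underside.
- cup_stack: Stack of paper cups, 76 mm across, 130 mm high; bystander. Origin: centre of underside.
Mind the look-alikes: they are no part of the job. What is meant by the caddy is not green or turquoise, and is the smaller of those in its own colour.

How it is judged:
By the outcome, as a careful person would: the job done as asked, in the order asked, and still so for the second after the job is handed in, with the robot touching nothing.
It also fails if it takes over 40 s, if anything falls off the work surface, if the arm or the gripper's body presses on something with over 40 N, if the wrist force passes 120 N, or if a joint passes its speed limit or range.

## Working session

There is one attempt and no reset: what is moved stays moved. The work goes in short steps, Python scripts to look and compute and a tool call to move; the robot and the scene stay as the last step left them, time stands still between calls to the robot, and variables do not carry over. Pictures are saved under pics/ and viewed, at most 10 in all, crops included, and the job is handed in when it is done.

Besides the shell and the picture viewer there is one more tool, called after ">>>" as name(argument=value, ...), one argument or row to a line, values as JSON. jog_arm: Moves the arm, as the interface text tells. Its arguments: {"type":"object","properties":{"increments":{"type":"array"},"grip_force":{"type":"number"}},"required":["increments"]}

```bash
mkdir -p pics
python3 - <<'E'
from bench import ctrl, vision
import cv2,pickle
d={}
for n in("side","top"):
    i=vision.get_image(n);d[n]=i;cv2.imwrite(f"pics/{n}0.png",i["color"])
    for t in("caddy","flap","flap_step","flap_edge","lip_edge"):
        print(n,t,[([round(v) for v in r["bbox"]],round(r["conf"],2)) for r in vision.spot_in(n,t)])
    print(i["fx"],i["cx"],i["cy"],i["extrinsics"].round(3).tolist())
pickle.dump(d,open("im0.pkl","wb"))
s=ctrl.get_state();print(s["time"],s["position"],s["tool_rot"],s["grip_width"])
E
```

```text
side caddy [([192, 211, 302, 330], 0.96), ([269, 132, 334, 231], 0.79), ([177, 154, 238, 222], 0.79), ([106, 93, 186, 177], 0.75)]
side flap [([177, 157, 230, 194], 0.88), ([198, 216, 290, 291], 0.79), ([269, 134, 307, 178], 0.59), ([112, 97, 178, 140], 0.56)]
side flap_step [([268, 134, 311, 179], 0.92), ([198, 216, 286, 289], 0.79), ([176, 152, 230, 194], 0.78), ([112, 101, 178, 141], 0.65), ([267, 132, 334, 234], 0.23)]
side flap_edge [([109, 96, 176, 141], 0.96), ([269, 134, 308, 179], 0.95), ([177, 155, 226, 192], 0.75), ([199, 217, 283, 290], 0.74)]
side lip_edge [([271, 134, 337, 230], 0.95), ([107, 94, 187, 178], 0.9), ([327, 183, 339, 195], 0.64), ([188, 213, 304, 332], 0.62), ([174, 158, 239, 219], 0.61)]
526.0847865575081 278.6320230699621 215.08066992905233 [[0.914, -0.407, 0.004, -0.447], [-0.306, -0.695, -0.651, 0.195], [0.268, 0.593, -0.759, 1.254], [0.0, 0.0, 0.0, 1.0]]
top caddy [([239, 162, 289, 204], 0.82), ([284, 219, 351, 276], 0.74), ([111, 247, 180, 301], 0.73), ([198, 225, 246, 268], 0.58)]
top flap [([290, 221, 338, 274], 0.91), ([114, 251, 157, 299], 0.75), ([238, 161, 248, 196], 0.72), ([201, 225, 236, 263], 0.61)]
top flap_step [([116, 250, 162, 300], 0.92), ([289, 222, 340, 273], 0.74), ([236, 163, 248, 197], 0.67), ([203, 227, 235, 265], 0.61), ([396, 156, 428, 186], 0.15)]
top flap_edge [([235, 160, 252, 198], 0.97), ([203, 225, 234, 264], 0.92), ([182, 131, 217, 164], 0.63), ([289, 222, 338, 273], 0.62), ([115, 252, 164, 302], 0.58)]
top lip_edge [([200, 222, 248, 268], 0.94), ([110, 250, 182, 299], 0.93), ([284, 224, 350, 281], 0.86), ([236, 157, 287, 204], 0.77)]
437.0308611271698 276.9890243620825 206.6225915852999 [[0.003, -1.0, -0.005, 0.024], [-0.988, -0.003, -0.154, 0.499], [0.154, 0.005, -0.988, 1.474], [0.0, 0.0, 0.0, 1.0]]
0.6 [0.19632749 0.61965291 0.22259361] [4.80000601e-01 3.10464807e+00 1.20357405e-04] 1.0008080126945464
```

View pics/side0.png

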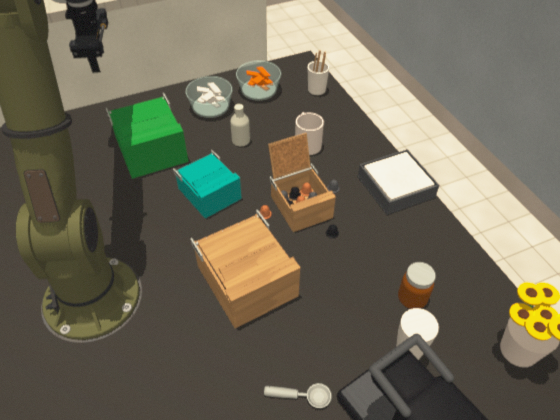

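View pics/top0.png

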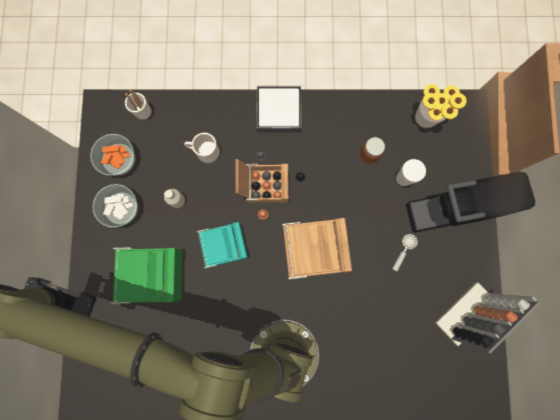

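Candidates: green (top px 145,275), turquoise (222,245), large bamboo, shut (317,248), small bamboo, open (264,183). The caddy must be the small open bamboo one: it isn't green or turquoise, and it is the smaller of the two bamboo boxes. I'll confirm this in an enlarged crop.

Run:
```python
import pickle,cv2,numpy as np
d=pickle.load(open("im0.pkl","rb"))
a=cv2.resize(d["top"]["color"][150:225,225:315],None,fx=6,fy=6,interpolation=cv2.INTER_CUBIC)[:, :400]
a=cv2.resize(d["top"]["color"][145:225,230:310],(400,400),interpolation=cv2.INTER_CUBIC)
b=cv2.resize(d["side"]["color"][125:245,255:350],(400,505),interpolation=cv2.INTER_CUBIC)
c=np.zeros((505,800,3),np.uint8);c[:400,:400]=a;c[:,400:]=b
cv2.imwrite("pics/crop.png",c)
```

```text
(no output)
```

View pics/crop.png

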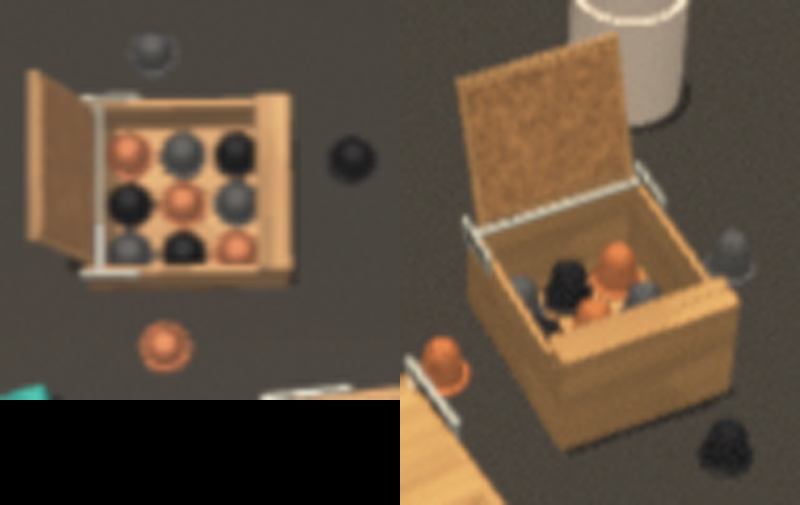

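The crop confirms it: the small bamboo box stands open, with its cork-lined flap leaning to the left (top px ~238,178) and its lip on the right (px ~284,180). Now I'll fit its pose.

```bash
cat > fit.py <<'E'
import pickle,numpy as np
from scipy.optimize import least_squares
d=pickle.load(open("im0.pkl","rb"))
def proj(n,P):
    i=d[n];c=i["extrinsics"][:3,:3]@P+i["extrinsics"][:3,3]
    return np.array([i["fx"]*c[0]/c[2]+i["cx"],i["fy"]*c[1]/c[2]+i["cy"]])
T=lambda u,v:("top",(u+.5)/5-.5+230,(v+.5)/5-.5+145)
S=lambda u,v:("side",(u-400+.5)/(400/95)-.5+255,(v+.5)/(505/120)-.5+125)
F=[(T(256,95),(50,60,86)),(T(291,95),(72,60,86)),(T(292,268),(72,-60,86)),
(S(738,297),(72,60,86)),(S(560,362),(72,-60,86)),(S(722,282),(50,60,86)),(S(548,338),(50,-60,86)),(S(565,450),(72,-60,0)),(S(733,385),(72,60,0)),
(S(457,80),'-'),(S(617,35),'+')]
def w(p,q):
    c,s=np.cos(p[2]),np.sin(p[2]);q=np.array(q)/1000
    return np.array([p[0]+c*q[0]-s*q[1],p[1]+s*q[0]+c*q[1],q[2]])
def res(p):
    r=[]
    for (n,u,v),q in F:
        if isinstance(q,str):
            a=p[3]; x=105*np.cos(a)-2*np.sin(a)-60; z=72+105*np.sin(a)+2*np.cos(a); q=(x,-55 if q=='-' else 55,z)
        r+=list(proj(n,w(p,q))-[u,v])
    return np.array(r)
s=least_squares(res,[.6,0.05,-1.57,1.9],loss="soft_l1");p=s.x
E
python3 - <<'E'
from fit import *
print(p.round(4),res(p).reshape(-1,2).round(1).tolist())
for q in((50,0,86),(-60,0,72),(9,0,76)):print(q,w(p,q).round(4))
from scipy.spatial.transform import Rotation as R
print(R.from_rotvec([.48,3.1046,0]).as_matrix().round(3))
E
```

```text
[ 0.5813  0.0596 -1.5539  1.8475] [[0.7, -0.8], [0.2, -0.9], [0.6, -0.8], [0.2, 0.4], [0.5, -0.4], [-0.1, -1.7], [-0.4, -0.6], [-1.5, 0.2], [-1.4, 1.1], [-0.2, 0.6], [0.0, -0.4]]
(50, 0, 86) [0.5821 0.0096 0.086 ]
(-60, 0, 72) [0.5803 0.1196 0.072 ]
(9, 0, 76) [0.5815 0.0506 0.076 ]
[[-0.953  0.302  0.   ]
 [ 0.302  0.953 -0.   ]
 [-0.     0.    -1.   ]]
```

```bash
cat >> fit.py <<'E'
from scipy.spatial.transform import Rotation as R
def go(pts,yaw=True):
    "caddy-frame TCP points (mm) -> tool-frame shifts from present pose"
    from bench import ctrl
    st=ctrl.get_state();M=R.from_rotvec(st["tool_rot"])
    c,s=np.cos(p[2]),np.sin(p[2]);G=R.from_matrix(np.column_stack([[-s,c,0],[-c,-s,0],[0,0,-1]])*[[-1,1,1]]*1 if 0 else np.column_stack([np.cross([-c,-s,0],[0,0,-1]),[-c,-s,0],[0,0,-1]]))
    print("t",st["time"],"F",np.round(st["ft_force"],1),"q",np.round(st["joint_positions"],2))
    q=np.array(st["position"])-[p[0],p[1],0];print("tcp caddy",np.round([1e3*(c*q[0]+s*q[1]),1e3*(-s*q[0]+c*q[1]),1e3*q[2]],1),"turn",(M.inv()*G).as_rotvec().round(4))
    for a in pts:print(a,(M.inv().apply(w(p,a)-st["position"])*1e3).round(1))
E
python3 - <<'E'
from fit import *
go([(-135,0,223),(-135,0,130)])
E
```

```text
t 0.6 F [-0.   0.5  0.1] q [-1.25  0.32 -0.07  1.45  0.02  1.37 -0.06]
tcp caddy [-566.5 -375.5  222.6] turn [ 1.000e-04  1.000e-04 -3.237e-01]
(-135, 0, 223) [-4.932e+02 -2.896e+02 -4.000e-01]
(-135, 0, 130) [-493.2 -289.6   92.6]
```

>>> jog_arm(
  increments=[
    {"tx":-34,"ty":-20,"tz":0,"wz":-0.065,"gripper":0},
    {"tx":-68,"ty":-40,"tz":0,"wz":-0.13,"gripper":0},
    {"tx":-102,"ty":-60,"tz":0,"wz":-0.195,"gripper":0},
    {"tx":-136,"ty":-80,"tz":0,"wz":-0.26,"gripper":0},
    {"tx":-170,"ty":-100,"tz":0,"wz":-0.324,"gripper":0},
  ],
  grip_force=20,
)

```text
validation failed for argument at $.in...
```

Run:
```python
from fit import *
go([(-135,0,223),(-135,0,130)])
```

```text
t 0.6 F [-0.   0.5  0.1] q [-1.25  0.32 -0.07  1.45  0.02  1.37 -0.06]
tcp caddy [-566.5 -375.5  222.6] turn [ 1.000e-04  1.000e-04 -3.237e-01]
(-135, 0, 223) [-4.932e+02 -2.896e+02 -4.000e-01]
(-135, 0, 130) [-493.2 -289.6   92.6]
```

Perhaps every row needs all its fields.

>>> jog_arm(
  increments=[
    {"tx":-34,"ty":-20,"tz":0,"wx":0,"wy":0,"wz":-0.065,"gripper":0},
    {"tx":-68,"ty":-40,"tz":0,"wx":0,"wy":0,"wz":-0.13,"gripper":0},
    {"tx":-102,"ty":-60,"tz":0,"wx":0,"wy":0,"wz":-0.195,"gripper":0},
    {"tx":-136,"ty":-80,"tz":0,"wx":0,"wy":0,"wz":-0.26,"gripper":0},
    {"tx":-170,"ty":-100,"tz":0,"wx":0,"wy":0,"wz":-0.324,"gripper":0},
  ],
  grip_force=20,
)

```text
time: 1.02
position: [0.3292, 0.4715, 0.2228]
tool_rot: [-0.033, 3.141, 0.001]
ft_force: [0.1, -0.3, -0.2]
grip_width: 0.706
grip_force: 0.0
```

Run:
```python
from fit import *
go([(-135,0,223),(-135,0,130)])
```

```text
t 1.0167 F [ 0.1 -0.3 -0.2] q [-1.    0.16 -0.    1.64  0.    1.33  0.58]
tcp caddy [-416.1 -245.1  222.8] turn [0.0005 0.0003 0.0038]
(-135, 0, 223) [-244.  -282.    -0.3]
(-135, 0, 130) [-244.  -282.    92.7]
```

>>> jog_arm(
  increments=[
    {"tx":-25,"ty":-30,"tz":0,"wx":0,"wy":0,"wz":0,"gripper":0},
    {"tx":-50,"ty":-60,"tz":0,"wx":0,"wy":0,"wz":0,"gripper":0},
    {"tx":-75,"ty":-88,"tz":0,"wx":0,"wy":0,"wz":0,"gripper":0},
    {"tx":-100,"ty":-116,"tz":0,"wx":0,"wy":0,"wz":0,"gripper":0},
    {"tx":-125,"ty":-144,"tz":0,"wx":0,"wy":0,"wz":0,"gripper":0},
  ],
)

```text
time: 1.43
position: [0.4567, 0.3296, 0.223]
tool_rot: [-0.027, 3.141, 0.001]
ft_force: [0.8, 0.0, -0.3]
grip_width: 0.323
grip_force: 0.0
```

>>> jog_arm(
  increments=[
    {"tx":-25,"ty":-28,"tz":0,"wx":0,"wy":0,"wz":0,"gripper":0},
    {"tx":-50,"ty":-56,"tz":0,"wx":0,"wy":0,"wz":0,"gripper":0},
    {"tx":-75,"ty":-84,"tz":0,"wx":0,"wy":0,"wz":0,"gripper":0},
    {"tx":-100,"ty":-112,"tz":0,"wx":0,"wy":0,"wz":0,"gripper":0},
    {"tx":-119,"ty":-138,"tz":0,"wx":0,"wy":0,"wz":0,"gripper":0},
  ],
)

```text
time: 1.85
position: [0.5788, 0.193, 0.2228]
tool_rot: [-0.025, 3.14, -0.0]
ft_force: [0.7, 0.5, 0.7]
grip_width: 0.019
grip_force: 0.0
```

Run:
```python
from fit import *
go([(-135,0,223),(-135,0,130)])
```

```text
t 1.85 F [0.7 0.5 0.7] q [-0.59  0.24  0.27  1.57 -0.06  1.35  1.27]
tcp caddy [-1.334e+02 -2.000e-01  2.228e+02] turn [-0.0002  0.0013 -0.0008]
(-135, 0, 223) [-0.2  1.6 -0.2]
(-135, 0, 130) [-0.1  1.6 92.8]
```

>>> jog_arm(
  increments=[
    {"tx":0,"ty":1,"tz":25,"wx":0,"wy":0,"wz":0,"gripper":0},
    {"tx":0,"ty":1,"tz":50,"wx":0,"wy":0,"wz":0,"gripper":0},
    {"tx":0,"ty":1,"tz":75,"wx":0,"wy":0,"wz":0,"gripper":0},
    {"tx":0,"ty":1,"tz":93,"wx":0,"wy":0,"wz":0,"gripper":0},
    {"tx":0,"ty":1,"tz":93,"wx":0,"wy":0,"wz":0,"gripper":0},
  ],
)

```text
time: 2.27
position: [0.5741, 0.1953, 0.1251]
tool_rot: [0.027, -3.134, 0.005]
ft_force: [-1.2, 0.4, -0.8]
grip_width: 0.002
grip_force: 0.0
```

Run:
```python
from fit import *
from bench import vision
import cv2
i=vision.get_image("side")["color"][80:240,210:370];cv2.imwrite("pics/s1.png",cv2.resize(i,(560,560)))
go([(-79,0,125)])
```

```text
t 2.3167 F [ 0.  -0.2  0.5] q [-0.59  0.3   0.26  1.68 -0.08  1.17  1.28]
tcp caddy [-136.2   -3.5  127.6] turn [-0.0016 -0.004   0.0004]
(-79, 0, 125) [ -3.5 -57.2   2.7]
```

View pics/s1.png

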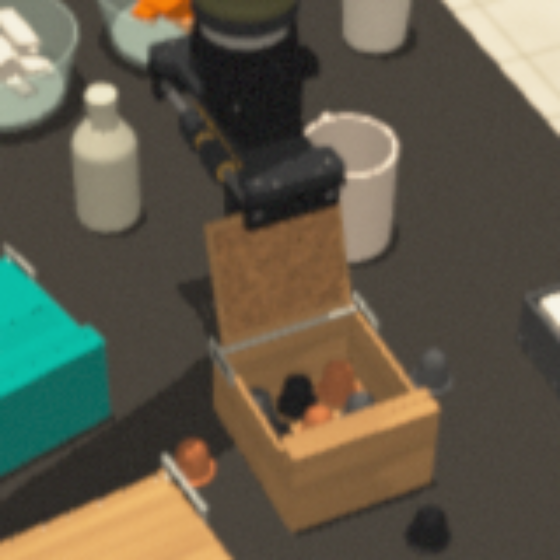

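The picture shows the closed fingers behind the flap (its free edge spans px 205–345, row ~215), clear of the creamer and the mug. Next is the sweep.

>>> jog_arm(
  increments=[
    {"tx":-1,"ty":-12,"tz":0,"wx":0,"wy":0,"wz":0,"gripper":0},
    {"tx":-2,"ty":-24,"tz":0,"wx":0,"wy":0,"wz":0,"gripper":0},
    {"tx":-3,"ty":-36,"tz":1,"wx":0,"wy":0,"wz":0,"gripper":0},
    {"tx":-3,"ty":-46,"tz":2,"wx":0,"wy":0,"wz":0,"gripper":0},
    {"tx":-3,"ty":-57,"tz":3,"wx":0,"wy":0,"wz":0,"gripper":0},
  ],
)

```text
time: 2.73
position: [0.5819, 0.1381, 0.1278]
tool_rot: [-0.025, 3.139, 0.002]
ft_force: [0.4, 1.6, 1.2]
grip_width: 0.006
grip_force: 0.7
```

Run:
```python
from fit import *
go([(-66,0,122),(-53,0,117),(-42,0,110),(-34,0,101),(-28,0,91)])
```

```text
t 2.7333 F [0.4 1.6 1.2] q [-0.52  0.28  0.29  1.72 -0.08  1.16  1.38]
tcp caddy [-78.5   1.9 127.8] turn [ 0.0013  0.0023 -0.0008]
(-66, 0, 122) [  1.9 -12.5   5.8]
(-53, 0, 117) [  1.9 -25.5  10.8]
(-42, 0, 110) [  1.9 -36.5  17.7]
(-34, 0, 101) [  1.9 -44.5  26.7]
(-28, 0, 91) [  1.9 -50.5  36.7]
```

Contact of about 1.6 N, as expected. I'll carry on along the arc.

>>> jog_arm(
  increments=[
    {"tx":1,"ty":-12,"tz":6,"wx":0,"wy":0,"wz":0,"gripper":0},
    {"tx":2,"ty":-25,"tz":11,"wx":0,"wy":0,"wz":0,"gripper":0},
    {"tx":2,"ty":-36,"tz":18,"wx":0,"wy":0,"wz":0,"gripper":0},
    {"tx":2,"ty":-44,"tz":26,"wx":0,"wy":0,"wz":0,"gripper":0},
    {"tx":2,"ty":-50,"tz":36,"wx":0,"wy":0,"wz":0,"gripper":0},
  ],
)

```text
time: 3.15
position: [0.5801, 0.0871, 0.0903]
tool_rot: [-0.025, 3.141, -0.001]
ft_force: [0.3, -0.8, 4.0]
grip_width: 0.007
grip_force: 1.8
```

Run:
```python
from fit import *
from bench import vision
import cv2
i=vision.get_image("side")["color"][80:240,210:370];cv2.imwrite("pics/s2.png",cv2.resize(i,(560,560)))
go([(-25,0,82),(-25,0,75)])
```

```text
t 3.2 F [ 0.7 -0.8  0.5] q [-0.46  0.29  0.31  1.78 -0.1   1.08  1.47]
tcp caddy [-26.3  -2.   87.7] turn [-0.0023 -0.0024 -0.0023]
(-25, 0, 82) [-2.  -1.2  5.7]
(-25, 0, 75) [-2.  -1.2 12.7]
```

View pics/s2.png

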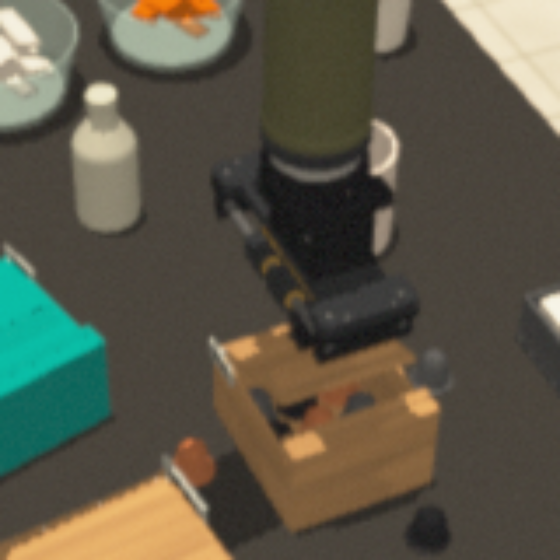

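The flap is nearly down, its free edge still raised at px ~(350,365), short of the lip. I'll press it flat.

>>> jog_arm(
  increments=[
    {"tx":0,"ty":-1,"tz":4,"wx":0,"wy":0,"wz":0,"gripper":0},
    {"tx":0,"ty":-1,"tz":8,"wx":0,"wy":0,"wz":0,"gripper":0},
    {"tx":0,"ty":-1,"tz":11,"wx":0,"wy":0,"wz":0,"gripper":0},
    {"tx":0,"ty":-1,"tz":13,"wx":0,"wy":0,"wz":0,"gripper":0},
    {"tx":0,"ty":-1,"tz":13,"wx":0,"wy":0,"wz":0,"gripper":0},
  ],
)

```text
time: 3.62
position: [0.5797, 0.0884, 0.077]
tool_rot: [0.028, -3.141, 0.001]
ft_force: [0.1, -1.0, 0.9]
grip_width: 0.006
grip_force: 0.7
```

Run:
```python
from fit import *
go([(-6,0,75),(14,0,75)])
```

```text
t 3.6167 F [ 0.1 -1.   0.9] q [-0.46  0.31  0.31  1.79 -0.1   1.06  1.47]
tcp caddy [-28.8  -1.1  77. ] turn [-0.0003 -0.0004  0.0008]
(-6, 0, 75) [ -1.1 -22.8   2.1]
(14, 0, 75) [ -1.1 -42.8   2.1]
```

>>> jog_arm(
  increments=[
    {"tx":0,"ty":0,"tz":1,"wx":0,"wy":0,"wz":0,"gripper":0},
    {"tx":0,"ty":0,"tz":2,"wx":0,"wy":0,"wz":0,"gripper":0},
    {"tx":0,"ty":0,"tz":2.5,"wx":0,"wy":0,"wz":0,"gripper":0},
    {"tx":0,"ty":0,"tz":3,"wx":0,"wy":0,"wz":0,"gripper":0},
    {"tx":0,"ty":0,"tz":3,"wx":0,"wy":0,"wz":0,"gripper":0},
  ],
)

```text
time: 4.03
position: [0.58, 0.0885, 0.076]
tool_rot: [-0.028, 3.141, 0.001]
ft_force: [-3.1, -2.3, 9.8]
grip_width: 0.005
grip_force: 4.9
```

Flat: z is 76 mm with a stop-like force of ~10 N. I'll ease off slightly and slide up to the step.

>>> jog_arm(
  increments=[
    {"tx":-1,"ty":-3,"tz":-0.8,"wx":0,"wy":0,"wz":0,"gripper":0},
    {"tx":-1,"ty":-7,"tz":-0.8,"wx":0,"wy":0,"wz":0,"gripper":0},
    {"tx":-1,"ty":-11,"tz":-0.8,"wx":0,"wy":0,"wz":0,"gripper":0},
    {"tx":-1,"ty":-15,"tz":-0.8,"wx":0,"wy":0,"wz":0,"gripper":0},
    {"tx":-1,"ty":-19,"tz":-0.8,"wx":0,"wy":0,"wz":0,"gripper":0},
  ],
)

```text
time: 4.45
position: [0.5815, 0.0717, 0.0761]
tool_rot: [-0.03, 3.14, 0.005]
ft_force: [-2.4, 4.2, 6.7]
grip_width: 0.008
grip_force: 3.1
```

Run:
```python
from fit import *
from bench import vision
import cv2
i=vision.get_image("side")["color"][130:240,240:350];cv2.imwrite("pics/s3.png",cv2.resize(i,(560,560),interpolation=cv2.INTER_CUBIC))
go([(-6,0,75),(14,0,75)])
```

```text
t 4.5 F [-1.9  1.1  6.1] q [-0.43  0.31  0.32  1.8  -0.11  1.06  1.51]
tcp caddy [-10.8   0.4  76.2] turn [0.0024 0.0011 0.0009]
(-6, 0, 75) [ 0.4 -4.8  1.1]
(14, 0, 75) [  0.4 -24.8   1.1]
```

View pics/s3.png

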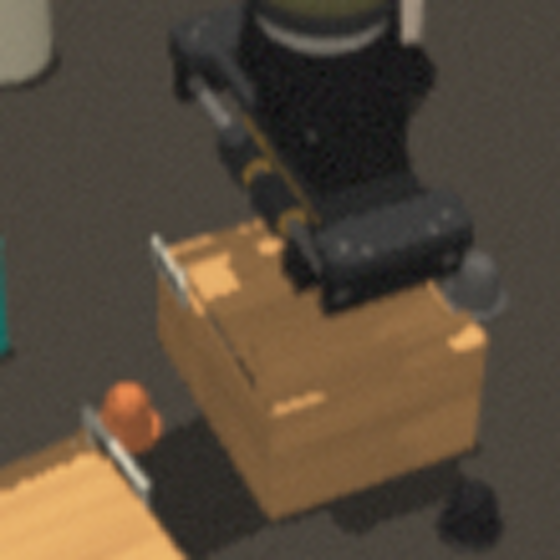

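The flap lies flat, short of the lip (lip px ~(380,370)). I'll push on along x, by the step.

>>> jog_arm(
  increments=[
    {"tx":0,"ty":-3,"tz":0,"wx":0,"wy":0,"wz":0,"gripper":0},
    {"tx":0,"ty":-6,"tz":0,"wx":0,"wy":0,"wz":0,"gripper":0},
    {"tx":0,"ty":-9,"tz":0,"wx":0,"wy":0,"wz":0,"gripper":0},
    {"tx":0,"ty":-12,"tz":0,"wx":0,"wy":0,"wz":0,"gripper":0},
    {"tx":0,"ty":-15,"tz":0,"wx":0,"wy":0,"wz":0,"gripper":0},
  ],
)

```text
time: 4.92
position: [0.5822, 0.0562, 0.0761]
tool_rot: [-0.029, 3.139, 0.004]
ft_force: [0.7, 3.2, 5.1]
grip_width: 0.006
grip_force: 2.6
```

>>> jog_arm(
  increments=[
    {"tx":0,"ty":-2,"tz":0,"wx":0,"wy":0,"wz":0,"gripper":0},
    {"tx":0,"ty":-4,"tz":0,"wx":0,"wy":0,"wz":0,"gripper":0},
    {"tx":0,"ty":-6,"tz":0,"wx":0,"wy":0,"wz":0,"gripper":0},
    {"tx":0,"ty":-8,"tz":0,"wx":0,"wy":0,"wz":0,"gripper":0},
    {"tx":0,"ty":-8,"tz":0,"wx":0,"wy":0,"wz":0,"gripper":0},
  ],
)

```text
time: 5.33
position: [0.5822, 0.0471, 0.0759]
tool_rot: [-0.028, 3.14, 0.002]
ft_force: [0.6, 2.8, 5.9]
grip_width: 0.005
grip_force: 2.6
```

Run:
```python
from fit import *
go([(14,0,75)])
```

```text
t 5.3333 F [0.6 2.8 5.9] q [-0.41  0.3   0.33  1.8  -0.11  1.05  1.55]
tcp caddy [12.5  0.7 75.9] turn [0.0014 0.0016 0.0006]
(14, 0, 75) [ 0.7 -1.5  0.9]
```

>>> jog_arm(
  increments=[
    {"tx":0,"ty":-1,"tz":0,"wx":0,"wy":0,"wz":0,"gripper":0},
    {"tx":0,"ty":-2,"tz":0,"wx":0,"wy":0,"wz":0,"gripper":0},
    {"tx":0,"ty":-3,"tz":0,"wx":0,"wy":0,"wz":0,"gripper":0},
    {"tx":0,"ty":-4,"tz":0,"wx":0,"wy":0,"wz":0,"gripper":0},
    {"tx":0,"ty":-4,"tz":0,"wx":0,"wy":0,"wz":0,"gripper":0},
  ],
)

```text
time: 5.75
position: [0.5822, 0.0433, 0.0758]
tool_rot: [-0.028, 3.14, 0.002]
ft_force: [-0.1, 3.3, 4.7]
grip_width: 0.006
grip_force: 2.6
```

Run:
```python
from fit import *
from bench import vision
import cv2
a=vision.get_image("side")["color"][130:240,240:350]
b=vision.get_image("top")["color"][145:225,230:310]
cv2.imwrite("pics/s4.png",cv2.hconcat([cv2.resize(x,(400,400),interpolation=cv2.INTER_CUBIC) for x in(a,b)]))
go([(14,0,75)])
```

```text
t 5.85 F [0.6 3.  5.9] q [-0.4   0.3   0.33  1.8  -0.11  1.05  1.56]
tcp caddy [16.3  0.6 75.8] turn [0.0014 0.0014 0.0009]
(14, 0, 75) [0.6 2.3 0.8]
```

View pics/s4.png

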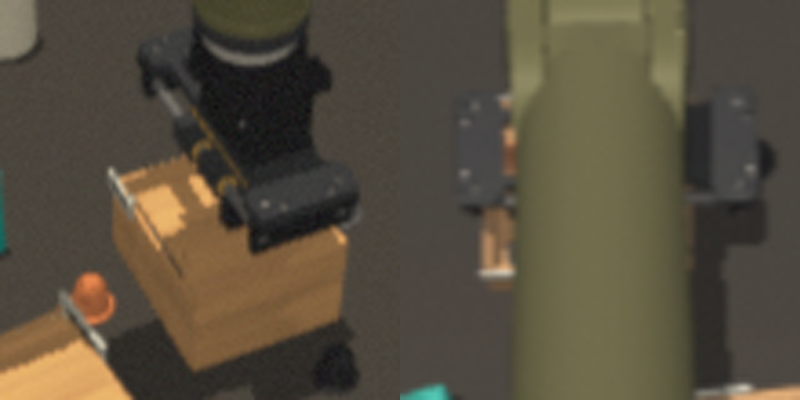

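The flap has moved along (a gap opens at the hinge bar, left of px ~(150,185)), but there's no stop force yet. I'll keep pushing.

>>> jog_arm(
  increments=[
    {"tx":0,"ty":-1,"tz":0,"wx":0,"wy":0,"wz":0,"gripper":0},
    {"tx":0,"ty":-2,"tz":0,"wx":0,"wy":0,"wz":0,"gripper":0},
    {"tx":0,"ty":-3,"tz":0,"wx":0,"wy":0,"wz":0,"gripper":0},
    {"tx":0,"ty":-4,"tz":0,"wx":0,"wy":0,"wz":0,"gripper":0},
    {"tx":0,"ty":-4,"tz":0,"wx":0,"wy":0,"wz":0,"gripper":0},
  ],
)

```text
time: 6.27
position: [0.5822, 0.041, 0.0758]
tool_rot: [-0.029, 3.14, 0.005]
ft_force: [0.7, 5.2, 4.6]
grip_width: -0.002
grip_force: 4.2
```

>>> jog_arm(
  increments=[
    {"tx":0,"ty":-1,"tz":0,"wx":0,"wy":0,"wz":0,"gripper":0},
    {"tx":0,"ty":-2,"tz":0,"wx":0,"wy":0,"wz":0,"gripper":0},
    {"tx":0,"ty":-3,"tz":0,"wx":0,"wy":0,"wz":0,"gripper":0},
    {"tx":0,"ty":-4,"tz":0,"wx":0,"wy":0,"wz":0,"gripper":0},
    {"tx":0,"ty":-4,"tz":0,"wx":0,"wy":0,"wz":0,"gripper":0},
  ],
)

```text
time: 6.68
position: [0.5822, 0.0409, 0.0757]
tool_rot: [-0.033, 3.14, 0.012]
ft_force: [0.6, 11.9, 3.6]
grip_width: 0.003
grip_force: 6.8
```

Hard stop at 12 N with no further motion: it's home. I'll relax, lift straight up and look.

>>> jog_arm(
  increments=[
    {"tx":0,"ty":3,"tz":0,"wx":0,"wy":0,"wz":0,"gripper":0},
    {"tx":0,"ty":5,"tz":-2,"wx":0,"wy":0,"wz":0,"gripper":0},
    {"tx":0,"ty":6,"tz":-10,"wx":0,"wy":0,"wz":0,"gripper":0},
    {"tx":0,"ty":6,"tz":-35,"wx":0,"wy":0,"wz":0,"gripper":0},
    {"tx":0,"ty":6,"tz":-70,"wx":0,"wy":0,"wz":0,"gripper":0},
  ],
)

```text
time: 7.1
position: [0.5782, 0.0383, 0.1423]
tool_rot: [0.026, -3.133, 0.006]
ft_force: [1.1, -0.1, -0.1]
grip_width: 0.007
grip_force: 0.0
```

>>> jog_arm(
  increments=[
    {"tx":0,"ty":25,"tz":-30,"wx":0,"wy":0,"wz":0,"gripper":0},
    {"tx":0,"ty":55,"tz":-50,"wx":0,"wy":0,"wz":0,"gripper":0},
    {"tx":0,"ty":90,"tz":-60,"wx":0,"wy":0,"wz":0,"gripper":0},
    {"tx":0,"ty":125,"tz":-60,"wx":0,"wy":0,"wz":0,"gripper":0},
    {"tx":0,"ty":160,"tz":-60,"wx":0,"wy":0,"wz":0,"gripper":0},
  ],
)

```text
time: 7.52
position: [0.5793, 0.1994, 0.2063]
tool_rot: [-0.023, 3.14, -0.003]
ft_force: [-0.0, 0.4, -0.3]
grip_width: 0.003
grip_force: 0.0
```

Run:
```python
from fit import *
from bench import vision
import cv2
a=vision.get_image("side")["color"][130:240,240:350]
b=vision.get_image("top")["color"][145:225,230:310]
cv2.imwrite("pics/s5.png",cv2.hconcat([cv2.resize(x,(400,400),interpolation=cv2.INTER_CUBIC) for x in(a,b)]))
go([])
for q in((-40,-55,76),(-60,-55,76),(29,-50,76),(9,-50,76)):
    u=proj("side",w(p,q));print(q,((u-[240,130])*400/110).round())
```

```text
t 7.6167 F [-0.4  0.6 -0. ] q [-0.59  0.25  0.24  1.58 -0.06  1.32  1.26]
tcp caddy [-147.3   -1.9  204.4] turn [ 0.0015 -0.0022  0.0094]
(-40, -55, 76) [132. 194.]
(-60, -55, 76) [120. 176.]
(29, -50, 76) [179. 255.]
(9, -50, 76) [167. 236.]
```

View pics/s5.png

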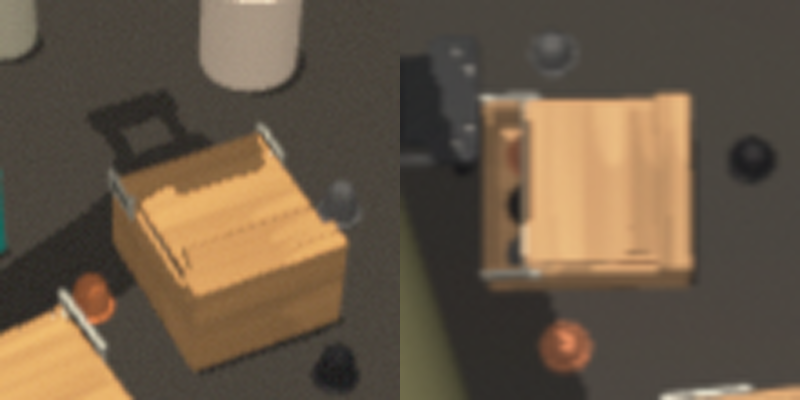

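The flap lies flat under the lip. Its hinge edge, at px ~527 in the top view, works out at x ≈ −40 mm, which is fully home, and the capsules haven't moved. I'll hand the job in.

```bash
python3 -c "
from bench import ctrl
print(ctrl.close_job())"
```

```text
the job is handed in; nothing more can be done
None
```

The small bamboo caddy's flap was pushed flat and slid by its step to the hard stop under the lip; it stayed shut after the arm let go, the capsules beside it are where they stood, and the job was handed in at about 7.6 s.

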